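# Slide a clay tile out over the end of the ledge

## Task

The clay tile on the ledge is too thin to pick up as it lies. Pushing it with the fingertips and never lifting or tipping it, slide it along the ledge so that it sticks out about 4 cm past the end next to the banding wheel, with its long side flush against the batten, ready to be taken by its edge. Leave the other pottery where it stands.

Things in the scene. Friction and masses are not known exactly. Their poses are not given: they have to be found in the camera images.
- ledge: Low wooden ledge fixed to the table: a plank 240 mm deep (x) and 440 mm long (y), 24 mm thick, on two bearers; its upper face is 80 mm above the table. Origin: under the plank's centre at table height; x points across it away from the robot, y along it, z up. Both ends, y = +220 and -220 mm, are open and alike.
- batten (a point): Middle of the batten's face towards the robot, at the plank's upper face: 45 mm in x from the ledge's origin, axes as the ledge's. The dark wooden batten, 18 mm wide and 16 mm high, is fixed on top of the plank along its whole length. The plank's front edge is 165 mm nearer the robot.
- tile: The loose rectangular clay tile, 150 mm long (y), 100 mm wide (x), 10 mm thick, low pattern on top, lying flat on the front part of the ledge, a little askew and clear of the batten, long side roughly along it. About 0.3 kg; friction about 1, so it stops where the pushing stops. Origin: centre of its underside. Alike either way round.
- wheel: Banding wheel: a low decorator's turntable with a flat aluminium disc 180 mm across, its top 56 mm above the table, on a dark round iron foot that is fixed. It stands past one end of the ledge, sometimes the left, sometimes the right. Origin: centre of its foot, at table height.
- crock: Dark lidded round glaze crock, 124 mm across, 145 mm high, standing on the table past the other end of the ledge. Origin: centre of its foot. Bystander.
- mug_a: Left dark brown fired-clay mug, 78 mm across, 88 mm high, handle on its +y side reaching 69 mm from the axis, standing on the table in front of the ledge (robot's side). Origin: centre of its foot. Bystander.
- mug_b: Right dark brown fired-clay mug, 78 mm across, 88 mm high, handle on its +y side reaching 69 mm from the axis, standing on the table in front of the ledge (robot's side). Origin: centre of its foot. Bystander.
- bird_a: Right-hand little terracotta bird whistle, 34 mm across, 46 mm high, standing on the strip of the ledge behind the batten. Origin: centre of its foot. Bystander.
- bird_b: Middle little terracotta bird whistle, 34 mm across, 46 mm high, standing on the strip of the ledge behind the batten. Origin: centre of its foot. Bystander.
- bird_c: Left-hand little terracotta bird whistle, 34 mm across, 46 mm high, standing on the strip of the ledge behind the batten. Origin: centre of its foot. Bystander.
Things that resemble listed ones, but are neither listed nor needed, are in the scene too. Of the things that look like the tile, the middle-sized one is meant.

How it is judged:
By the outcome, as a careful person would: the job done as asked, in the order asked, and still so for the second after the job is handed in, with the robot touching nothing.
It also fails if it takes over 67 s, if anything falls off the work surface, if the arm or the gripper's body presses on something with over 40 N, if the wrist force passes 120 N, or if a joint passes its speed limit or range.

## Robot

A 6-joint arm with a two-finger parallel gripper is mounted at the origin on the work surface. World frame = base frame: x ahead of the robot, y to its left, z up, the work surface at z = 0. Lengths are in m, angles in rad, forces in N, time in s.
With the tool pointing down it reaches from about 0.325 to 0.775 m from the base axis. Payload 5.5 kg.
Tool frame: the origin (TCP) lies on the front face of the gripper's body, between the roots of the fingers; the fingertips stand 73 mm ahead of it and the grasp point (between the pads) lies arm.grasp_offset ahead of it (arm.grasp_offset is the distance from the TCP to the grasp point, in m); z points along the fingers, y is the line along which they close (so a half turn about z gives the same grasp; the last joint's range is limited). The gripper opens to 85 mm and grips with 20 to 120 N. Pads are 22 mm wide; open, the fingers measure 114 mm over their backs; the gripper's body (76 mm by 85 mm) begins 54 mm behind the grasp point. The pads swing forward as they close: fully open they stand 13 mm farther back than shut.
Start: joints at [-1.165, 0.091, 1.231, -0, 1.82, -0.057], TCP at [0.268, -0.537, 0.304] pointing down, gripper open.
Joint ranges: [-2.87, 2.87], [-0.86, 2.18], [0.17, 2.46], [-1.51, 4.65], [0.06, 2.69], [-2.65, 2.65]. Speed limits (rad/s): [2.57, 2.57, 3.01, 3.14, 3.14, 3.14].

## Interface

Orientations are given as a rotation vector (axis times angle).
In Python, from rig import get_obs, viewer, workorder, arm gives the robot as it stands. The module is installed in compiled form; this text tells all that it offers.
- The arm moves only by the tool servo_tool, never from a script. Its argument "increments" is a list of rows, each an object of numbers: "x", "y", "z": the shift along the tool's x, y, z as a fraction of full scale; "turn": the turn about the tool's z as a fraction of full scale. A call has 1 to 12 rows; each row shifts and turns the commanded pose from where the row before left it, along the tool's axes as they then stand; what a row does not reach is not made up. Full scale, the value 1, is 0.02 m for a shift and 180 degrees for a turn. A row lasts 1/8 s, in which the tool goes at most 62.5 mm and 10.7 degrees, less where a joint would pass 70% of its speed; a pose out of reach is approached as far as the arm can. A call with a number of a shift or a turn outside -1 to 1 is refused whole. A call with a gripper value outside its range is refused whole. "hand" is the closure, from 0 (fully open) to 1 (shut), set as the call begins (left out, the last holds). The fingers move at their own pace and stop on an object; "newtons" is the grip in N (left out, the last holds). Time passes only in rows, so rows that do not move let the fingers close. It gives the time, the measured TCP pose, the force, the opening and the grip force at its end, in the units of the state.
- get_obs(): the state, without advancing time (a new reading comes with each control period).
- viewer.grab_frame(name): name is "scene" or "top"; returns (picture, depth): 384x512x3 uint8, red, green, blue; 384x512 float32, m along the optical axis (not along the pixel's ray), 0 where there is no reading.
- viewer.get_calibration(name): a dict with "fx", "fy", "cx", "cy" (pixels), "dist" ([k1, k2, p1, p2, k3] as OpenCV has them; the pictures are not rectified), "pose" (4x4, takes a point from camera to world coordinates). Camera axes: x right, y down, z forward; pixel columns grow to the right and rows downward; lengths in m; the calibration is good to about 2 mm. A picture is of the moment at which its call begins. get_calibration takes no time and is no camera call.
- workorder.job_done(): hands the job in; it is judged then, once.
The state is a dict: "t": time; "q": joint angles; "qvel": joint speeds; "joint_efforts": joint torques, N m; "tool_pos": TCP position; "ee_rot": TCP orientation; "ft_force": force on the tool from outside, world axes, zero at the start; "ft_torque": the same for the moment, N m; "width": finger opening in m; "gripper_force": force on a finger pad.
Only numpy, scipy, OpenCV 4.12 (cv2) and the standard library are available. Lean on these libraries where they do the work, as an engineer would, in place of code of your own. Each camera call takes 0.05 s, during which the arm holds its last target. There are 200 camera calls.

## Working session

There is one attempt and no reset: what is moved stays moved. The work goes in short steps, Python scripts to look and compute and a tool call to move; the robot and the scene stay as the last step left them, time stands still between calls to the robot, and variables do not carry over. Pictures are saved under pics/ and viewed, at most 10 in all, crops included, and the job is handed in when it is done.

Besides the shell and the picture viewer there is one more tool, called after ">>>" as a command line: name --argument value ..., lists and objects as JSON in quotes. servo_tool: Moves the arm, as the interface text tells. Its arguments: {"type":"object","properties":{"increments":{"type":"array","items":{"type":"object","properties":{"x":{"type":"number"},"y":{"type":"number"},"z":{"type":"number"},"turn":{"type":"number"}}}},"hand":{"type":"number"},"newtons":{"type":"number"}},"required":["increments"]}

```bash
mkdir -p pics
cat > h.py <<'E'
import numpy as np, cv2
from rig import get_obs, viewer, workorder, arm
def cal(n):
    c=viewer.get_calibration(n); K=np.array([[c['fx'],0,c['cx']],[0,c['fy'],c['cy']],[0,0,1.]]); return K,np.array(c['dist'],float),np.array(c['pose'])
def onplane(n,px,z):
    K,d,T=cal(n); u=cv2.undistortPoints(np.array(px,float).reshape(-1,1,2),K,d).reshape(-1,2)
    r=np.c_[u,np.ones(len(u))]@T[:3,:3].T; o=T[:3,3]
    return o+r*((z-o[2])/r[:,2])[:,None]
def depthpts(n,px,D):
    K,d,T=cal(n); px=np.array(px,float).reshape(-1,2); u=cv2.undistortPoints(px.reshape(-1,1,2),K,d).reshape(-1,2)
    z=np.array([D[int(b),int(a)] for a,b in px]); return (np.c_[u,np.ones(len(u))]*z[:,None])@T[:3,:3].T+T[:3,3]
E
python3 - <<'E'
from h import *
for n in('scene','top'):
    p,D=viewer.grab_frame(n); cv2.imwrite(f'pics/{n}0.png',p[:,:,::-1]); np.save(n+'0.npy',D)
    print(n,cal(n)[2].round(3).tolist())
o=get_obs(); print(o); print(arm.grasp_offset)
E
```

```text
scene [[-0.819, 0.322, -0.475, 1.209], [0.573, 0.487, -0.659, 0.92], [0.019, -0.812, -0.583, 0.871], [0.0, 0.0, 0.0, 1.0]]
top [[-0.013, -0.995, 0.103, 0.449], [-1.0, 0.012, -0.015, 0.04], [0.014, -0.103, -0.995, 1.226], [0.0, 0.0, 0.0, 1.0]]
{'t': 0.1, 'q': array([-1.16471199e+00,  9.17903103e-02,  1.23179386e+00, -2.06426659e-05,
        1.81981866e+00, -5.66625566e-02]), 'qvel': array([ 0.00138268, -0.00174695, -0.00298187,  0.00215356,  0.00039658,
       -0.00062817]), 'joint_efforts': array([ 4.45998536e-03, -4.60217607e+01, -4.19217861e+01,  1.60143545e-04,
        1.05994221e-02,  2.41607404e-05]), 'tool_pos': array([ 0.2678046 , -0.53676588,  0.30284376]), 'ee_rot': array([-3.05614668e+00, -7.19997277e-01,  5.24909275e-04]), 'ft_force': array([-0.30195918, -1.39855997,  0.02876988]), 'ft_torque': array([-0.0007821 , -0.03780382, -0.00136903]), 'gripper_force': 0.0, 'width': 0.08552290931709515}
0.0539
```

View pics/scene0.png

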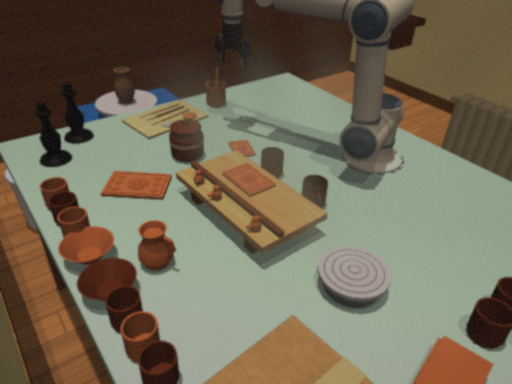

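View pics/top0.png

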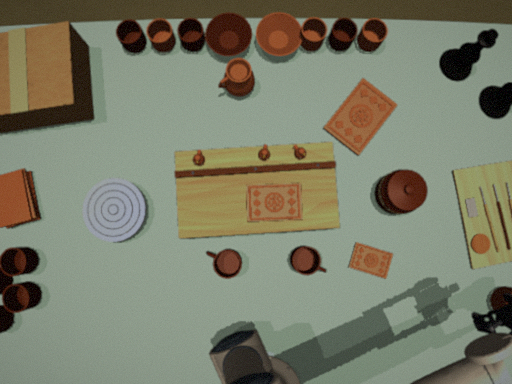

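Top view: the wheel is past the left (+y) end at (115,210) and the crock past the right end at (402,191). The batten runs along row ~168 and the birds stand at (198,158), (264,153) and (299,152).
Tile candidates in the top view:
- (274,202): on the ledge, middle-sized
- (360,116): large, on the table
- (371,260): small, on the table
- (15,198): stack of plain slabs

I choose (274,202), and will check it in a crop while measuring.

```bash
cat > m.py <<'E'
from h import *
def tile(n,p,roi,z=.09,s=None):
    h=cv2.cvtColor(p,cv2.COLOR_RGB2HSV); x0,y0,x1,y1=roi
    m=((h[...,0]<12)&(h[...,1]>115)&(h[...,2]>90)).astype(np.uint8)*255
    k=np.zeros_like(m);k[y0:y1,x0:x1]=m[y0:y1,x0:x1]
    k=cv2.morphologyEx(k,cv2.MORPH_CLOSE,np.ones((7,7)))
    k=cv2.morphologyEx(k,cv2.MORPH_OPEN,np.ones((5,5)))
    c=max(cv2.findContours(k,0,2)[0],key=cv2.contourArea)
    w=onplane(n,c.reshape(-1,2),z)[:,:2]
    r=cv2.minAreaRect((w*1000).astype(np.float32)); return c,r,cv2.boxPoints(r)
E
python3 - <<'E'
from m import *
p=cv2.imread('pics/top0.png')[:,:,::-1].copy(); D=np.load('top0.npy')
c,r,b=tile('top',p,(235,172,315,232)); print('top',r,b.round().tolist())
ps=cv2.imread('pics/scene0.png')[:,:,::-1].copy(); Ds=np.load('scene0.npy')
c2,r2,b2=tile('scene',ps,(215,155,282,200)); print('scene',r2,b2.round().tolist())
print('tile h',depthpts('top',[(262,203),(274,202),(290,202)],D).round(3).tolist(),depthpts('scene',[(248,178)],Ds).round(3).tolist())
print('plank',depthpts('top',[(215,205),(325,205),(215,225)],D).round(3).tolist())
# ledge mask, yellowish wood
h=cv2.cvtColor(p,cv2.COLOR_RGB2HSV)
print(h[205,215],h[205,150],h[168,230],h[202,262])
m=((h[...,0]>12)&(h[...,0]<32)&(h[...,1]>90)).astype(np.uint8)*255
k=np.zeros_like(m);k[135:245,165:350]=m[135:245,165:350]
k=cv2.morphologyEx(k,cv2.MORPH_OPEN,np.ones((3,3)))
pts=np.argwhere(k)[:,::-1]; w=onplane('top',pts,.08)[:,:2]*1000
r=cv2.minAreaRect(w.astype(np.float32)); print('ledge',r,cv2.boxPoints(r).round().tolist())
# batten front face bottom line: for columns find dark->wood transition
rows=[]
for x in list(range(182,240,6))+list(range(310,332,4)):
    col=h[160:190,x,2].astype(int); d=np.diff(col); i=10-10+np.argmax(d[5:])+5; rows.append((x,160+i+.5))
w=onplane('top',rows,.08); w2=onplane('top',rows,.096)
for q in(w,w2):
  f=np.polyfit(q[:,1],q[:,0],1);print('batten x=a*y+b',f,np.abs(np.polyval(f,q[:,1])-q[:,0]).max())
for name,px in dict(muga=(228,262),mugb=(305,259),wheel=(115,210),crock=(404,188)).items(): print(name,depthpts('top',[px],D).round(3).tolist())
v=cv2.resize(p[130:290,160:400],None,fx=3,fy=3,interpolation=cv2.INTER_CUBIC)
cv2.polylines(v,[((c.reshape(-1,1,2)-[160,130])*3).astype(int)],True,(0,0,255),1)
for a,bb in rows: cv2.circle(v,(int((a-160)*3),int((bb-130)*3)),2,(0,255,0),-1)
cv2.imwrite('pics/crop1.png',v[:,:,::-1])
E
```

```text
top ((536.4750366210938, -34.39720153808594), (89.78190612792969, 135.8751678466797), 0.9876219034194946) [[490.0, 33.0], [493.0, -103.0], [583.0, -102.0], [580.0, 34.0]]
scene ((541.189453125, -29.953086853027344), (97.04054260253906, 146.38230895996094), 2.6482222080230713) [[489.0, 41.0], [496.0, -105.0], [593.0, -101.0], [586.0, 45.0]]
tile h [[0.534, -0.003, 0.089], [0.536, -0.035, 0.091], [0.536, -0.078, 0.088]] [[0.54, -0.031, 0.09]]
plank [[0.449, 0.04, 1.226], [0.527, -0.175, 0.081], [0.477, 0.125, 0.079]]
[ 24 113 154] [ 58  33 148] [ 14 163  94] [ 17 120 151]
ledge ((580.9766845703125, -13.3304443359375), (253.03762817382812, 487.09295654296875), 3.344477653503418) [[440.0, 222.0], [469.0, -264.0], [721.0, -249.0], [693.0, 237.0]]
batten x=a*y+b [-0.05058077  0.61878906] 0.0019259126957534844
batten x=a*y+b [-0.05058077  0.61645269] 0.001899027036804446
muga [[0.372, 0.094, 0.005]]
mugb [[0.377, -0.127, 0.005]]
wheel [[0.522, 0.407, 0.055]]
crock [[0.566, -0.381, 0.126]]
```

View pics/crop1.png

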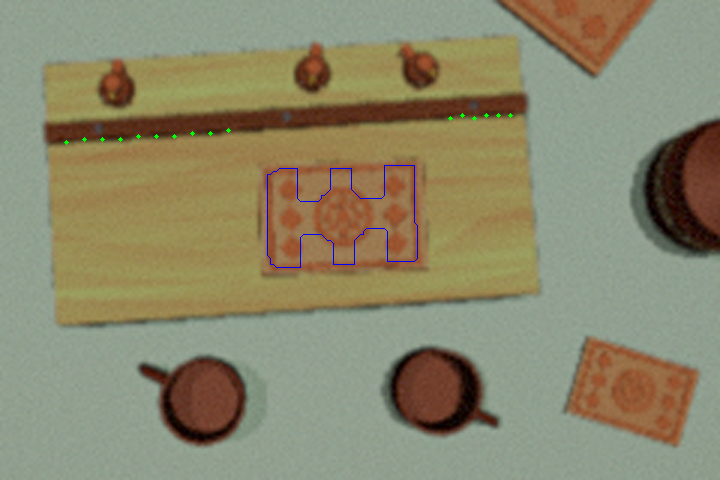

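The crop confirms the choice: a patterned tile flat on the plank, with corners near crop (264,165), (422,160), (427,268), (262,274). Both mugs stand clear in front.

Run:
```python
from h import *
f=lambda c:[(160+a/3,130+b/3) for a,b in c]
t=onplane('top',f([(262.5,165),(422,160),(426,268),(262,274)]),.09)[:,:2]*1000
l=onplane('top',f([(44,65),(518,37),(540,292),(57,325)]),.08)[:,:2]*1000
b=onplane('top',f([(66,142),(228,130),(512,115)]),.08)[:,:2]*1000
print(t.round(1).tolist());print(l.round(1).tolist());print(b.round(1).tolist())
C=l.mean(0); d=(l[0]+l[3]-l[1]-l[2]);a=np.arctan2(-d[0],d[1]);print(C,np.degrees(a))
d=b[0]-b[2];a2=np.arctan2(-d[0],d[1]);print('batten ang',np.degrees(a2))
d=t[0]+t[3]-t[1]-t[2];print('tile ang',np.degrees(np.arctan2(-d[0],d[1])),t.mean(0))
R=np.array([[np.cos(a),np.sin(a)],[-np.sin(a),np.cos(a)]])
for n,q in(('t',t),('b',b),('l',l)):print(n,((q-C)@R.T).round(1).tolist())
```

```text
[[583.3, 36.0], [586.2, -108.5], [488.5, -109.7], [485.1, 37.6]]
[[679.5, 235.9], [701.4, -202.4], [465.5, -214.7], [441.6, 222.8]]
[[607.8, 215.2], [617.0, 67.1], [628.2, -194.1]]
[571.99522122  10.42815859] 2.988995723834851
batten ang 2.8628591388773135
tile ang 1.2361586683628154 [535.77904664 -36.13713163]
t [[12.6, 25.0], [8.0, -119.5], [-89.7, -115.6], [-85.4, 31.7]]
b [[46.4, 202.6], [47.9, 54.2], [45.5, -207.2]]
l [[119.1, 219.6], [118.1, -219.3], [-118.1, -219.2], [-119.1, 218.9]]
```

>>> servo_tool --increments '[{"turn": -0.059}, {"turn": -0.059}, {"turn": -0.059}, {"turn": -0.059}, {"turn": -0.059}, {"turn": -0.059}, {"turn": -0.015}]' --hand 0.5

```text
schema error: expected keys x, y, z, turn
```

>>> servo_tool --increments '[{"x": 0.95, "y": 0.73}, {"x": 0.95, "y": 0.73}, {"x": 0.95, "y": 0.73}, {"x": 0.95, "y": 0.73}, {"x": 0.95, "y": 0.73}, {"x": 0.95, "y": 0.73}, {"x": 0.95, "y": 0.73}, {"x": 0.95, "y": 0.73}, {"x": 0.95, "y": 0.73}, {"x": 0.95, "y": 0.73}]'

```text
schema error: expected keys x, y, z, turn
```

All four keys are required.

>>> servo_tool --increments '[{"x": 0, "y": 0, "z": 0, "turn": -0.059}, {"x": 0, "y": 0, "z": 0, "turn": -0.059}, {"x": 0, "y": 0, "z": 0, "turn": -0.059}, {"x": 0, "y": 0, "z": 0, "turn": -0.059}, {"x": 0, "y": 0, "z": 0, "turn": -0.059}, {"x": 0, "y": 0, "z": 0, "turn": -0.059}, {"x": 0, "y": 0, "z": 0, "turn": -0.015}, {"x": 0, "y": 0, "z": 0, "turn": 0}]' --hand 0.5

```text
t: 1.1
tool_pos: [0.2678, -0.5368, 0.3033]
ee_rot: [-2.164, -2.276, -0.001]
ft_force: [0.3, 0.4, -1.4]
width: 0.0429
gripper_force: 0.0
```

>>> servo_tool --increments '[{"x": 0.95, "y": 0.73, "z": 0, "turn": 0}, {"x": 0.95, "y": 0.73, "z": 0, "turn": 0}, {"x": 0.95, "y": 0.73, "z": 0, "turn": 0}, {"x": 0.95, "y": 0.73, "z": 0, "turn": 0}, {"x": 0.95, "y": 0.73, "z": 0, "turn": 0}, {"x": 0.95, "y": 0.73, "z": 0, "turn": 0}, {"x": 0.95, "y": 0.73, "z": 0, "turn": 0}, {"x": 0.95, "y": 0.73, "z": 0, "turn": 0}, {"x": 0.95, "y": 0.73, "z": 0, "turn": 0}, {"x": 0.95, "y": 0.73, "z": 0, "turn": 0}]'

```text
t: 2.35
tool_pos: [0.4048, -0.3376, 0.3041]
ee_rot: [2.162, 2.278, 0.0]
ft_force: [-0.1, 0.7, -0.2]
width: 0.0429
gripper_force: 0.0
```

>>> servo_tool --increments '[{"x": 0.95, "y": 0.73, "z": 0, "turn": 0}, {"x": 0.95, "y": 0.73, "z": 0, "turn": 0}, {"x": 0.95, "y": 0.73, "z": 0, "turn": 0}, {"x": 0.95, "y": 0.73, "z": 0, "turn": 0}, {"x": 0.95, "y": 0.73, "z": 0, "turn": 0}, {"x": 0.95, "y": 0.73, "z": 0, "turn": 0}, {"x": 0.95, "y": 0.73, "z": 0, "turn": 0}, {"x": 0.95, "y": 0.73, "z": 0, "turn": 0}, {"x": 0.95, "y": 0.73, "z": 0, "turn": 0}, {"x": 0.95, "y": 0.73, "z": 0, "turn": 0}, {"x": 0, "y": 0, "z": 0, "turn": 0}]'

```text
t: 3.72
tool_pos: [0.5404, -0.14, 0.3039]
ee_rot: [-2.16, -2.281, -0.0]
ft_force: [-0.2, 0.5, -0.4]
width: 0.0424
gripper_force: 0.0
```

>>> servo_tool --increments '[{"x": 0, "y": 0, "z": 0.9, "turn": 0}, {"x": 0, "y": 0, "z": 0.9, "turn": 0}, {"x": 0, "y": 0, "z": 0.9, "turn": 0}, {"x": 0, "y": 0, "z": 0.9, "turn": 0}, {"x": 0, "y": 0, "z": 0.9, "turn": 0}, {"x": 0, "y": 0, "z": 0.9, "turn": 0}, {"x": 0, "y": 0, "z": 0.9, "turn": 0}, {"x": 0, "y": 0, "z": 0.4, "turn": 0}, {"x": 0, "y": 0, "z": 0, "turn": 0}]'

```text
t: 4.85
tool_pos: [0.5399, -0.1423, 0.1692]
ee_rot: [-2.163, -2.277, 0.001]
ft_force: [0.6, -0.2, 0.3]
width: 0.0427
gripper_force: 0.0
```

Run:
```python
from h import *
p,D=viewer.grab_frame('scene')
x0,y0,x1,y1=150,90,330,240
cv2.imwrite('pics/s1.png',cv2.resize(p[y0:y1,x0:x1,::-1],None,fx=4,fy=4,interpolation=cv2.INTER_CUBIC)[:600])
# lowest points of the gripper: depth points near tool axis
t=get_obs()['tool_pos']; v,u=np.mgrid[y0:y1,x0:x1]; P=depthpts('scene',np.c_[u.ravel(),v.ravel()],D)
s=(abs(P[:,0]-t[0])<.05)&(abs(P[:,1]-t[1])<.02)&(P[:,2]>.084)&(P[:,2]<.16); print(t,np.percentile(P[s,2],[0,2,5,10]) if s.any() else 0, s.sum())
```

```text
[ 0.54014099 -0.14245282  0.17008201] [0.08485426 0.10077213 0.103758   0.10813776] 238
```

View pics/s1.png

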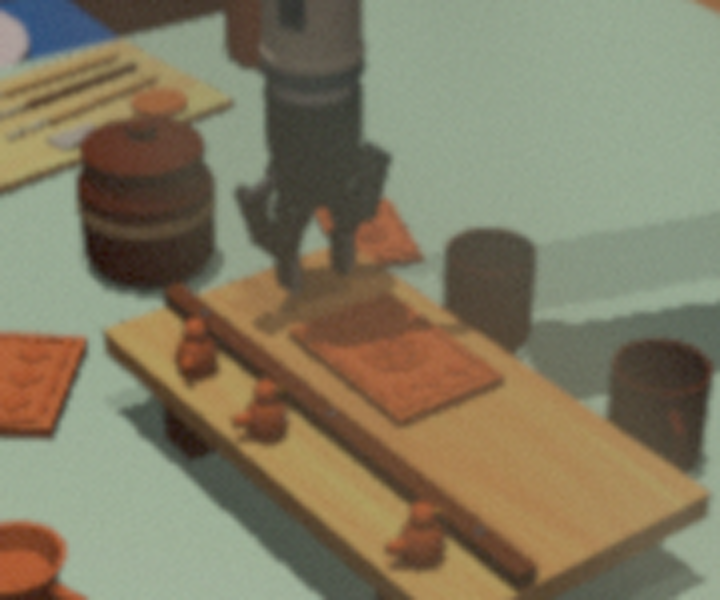

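The picture shows both fingertips (crop (290,290) and (345,270)) behind the tile's rear edge, about 20 mm above the plank. Next I lower them by feel.

>>> servo_tool --increments '[{"x": 0, "y": 0, "z": 0.25, "turn": 0}, {"x": 0, "y": 0, "z": 0.25, "turn": 0}, {"x": 0, "y": 0, "z": 0.1, "turn": 0}, {"x": 0, "y": 0, "z": 0, "turn": 0}]'

```text
t: 5.4
tool_pos: [0.5399, -0.1424, 0.1576]
ee_rot: [-2.164, -2.277, 0.0]
ft_force: [0.4, 0.3, 0.5]
width: 0.0427
gripper_force: 0.0
```

>>> servo_tool --increments '[{"x": 0, "y": 0, "z": 0.1, "turn": 0}, {"x": 0, "y": 0, "z": 0, "turn": 0}]'

```text
t: 5.65
tool_pos: [0.54, -0.1424, 0.1557]
ee_rot: [-2.164, -2.277, 0.0]
ft_force: [0.4, -0.0, -0.2]
width: 0.0428
gripper_force: 0.0
```

>>> servo_tool --increments '[{"x": 0, "y": 0, "z": 0.1, "turn": 0}, {"x": 0, "y": 0, "z": 0, "turn": 0}]'

```text
t: 5.9
tool_pos: [0.54, -0.1424, 0.1537]
ee_rot: [-2.164, -2.277, 0.0]
ft_force: [-0.2, 0.1, 0.0]
width: 0.0428
gripper_force: 0.0
```

>>> servo_tool --increments '[{"x": 0, "y": 0, "z": 0.05, "turn": 0}, {"x": 0, "y": 0, "z": 0, "turn": 0}]'

```text
t: 6.15
tool_pos: [0.54, -0.1424, 0.1528]
ee_rot: [-2.164, -2.277, 0.0]
ft_force: [-0.1, 0.5, -0.8]
width: 0.0427
gripper_force: 0.0
```

>>> servo_tool --increments '[{"x": 0.4, "y": 0, "z": 0, "turn": 0}, {"x": 0.4, "y": 0, "z": 0, "turn": 0}, {"x": 0.4, "y": 0, "z": 0, "turn": 0}, {"x": 0.4, "y": 0, "z": 0, "turn": 0}, {"x": 0.4, "y": 0, "z": 0, "turn": 0}]'

```text
t: 6.78
tool_pos: [0.5379, -0.1021, 0.1529]
ee_rot: [2.164, 2.277, -0.001]
ft_force: [0.5, -1.8, -0.8]
width: 0.043
gripper_force: 0.9
```

>>> servo_tool --increments '[{"x": 0.4, "y": 0, "z": 0, "turn": 0}, {"x": 0.4, "y": 0, "z": 0, "turn": 0}, {"x": 0.4, "y": 0, "z": 0, "turn": 0}, {"x": 0.4, "y": 0, "z": 0, "turn": 0}, {"x": 0.4, "y": 0, "z": 0, "turn": 0}, {"x": 0.4, "y": 0, "z": 0, "turn": 0}, {"x": 0.4, "y": 0, "z": 0, "turn": 0}, {"x": 0.4, "y": 0, "z": 0, "turn": 0}]'

```text
t: 7.78
tool_pos: [0.5347, -0.0381, 0.1529]
ee_rot: [2.164, 2.278, 0.0]
ft_force: [1.0, -1.4, 0.5]
width: 0.0429
gripper_force: 1.1
```

Run:
```python
from h import *
p,D=viewer.grab_frame('scene')
cv2.imwrite('pics/s2.png',cv2.resize(p[90:240,150:350,::-1],None,fx=4,fy=4,interpolation=cv2.INTER_CUBIC))
```

```text
(no output)
```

View pics/s2.png

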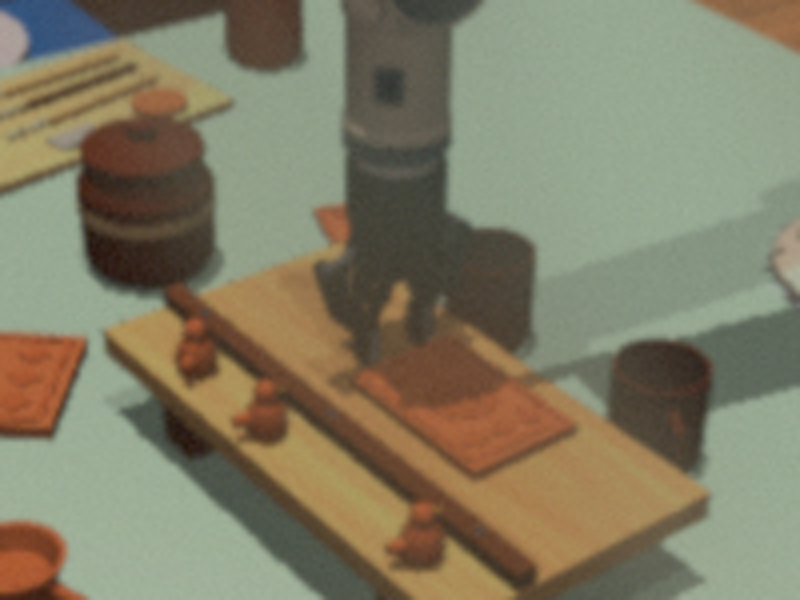

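The tips (crop (370,355), (425,330)) are against the rear edge. The tile slid on flat and now lies parallel to the batten. I keep pushing.

>>> servo_tool --increments '[{"x": 0.45, "y": 0, "z": 0, "turn": 0}, {"x": 0.45, "y": 0, "z": 0, "turn": 0}, {"x": 0.45, "y": 0, "z": 0, "turn": 0}, {"x": 0.45, "y": 0, "z": 0, "turn": 0}, {"x": 0.45, "y": 0, "z": 0, "turn": 0}, {"x": 0.45, "y": 0, "z": 0, "turn": 0}, {"x": 0.45, "y": 0, "z": 0, "turn": 0}, {"x": 0.45, "y": 0, "z": 0, "turn": 0}, {"x": 0.45, "y": 0, "z": 0, "turn": 0}, {"x": 0.45, "y": 0, "z": 0, "turn": 0}]'

```text
t: 9.07
tool_pos: [0.53, 0.0519, 0.1529]
ee_rot: [-2.164, -2.278, 0.0]
ft_force: [0.4, -2.3, 1.6]
width: 0.0424
gripper_force: 1.1
```

>>> servo_tool --increments '[{"x": 0.4, "y": 0, "z": 0, "turn": 0}, {"x": 0.4, "y": 0, "z": 0, "turn": 0}, {"x": 0.4, "y": 0, "z": 0, "turn": 0}, {"x": 0.4, "y": 0, "z": 0, "turn": 0}, {"x": 0.3, "y": 0, "z": 0, "turn": 0}, {"x": 0, "y": 0, "z": 0, "turn": 0}, {"x": -0.5, "y": 0, "z": 0, "turn": 0}, {"x": -0.8, "y": 0, "z": 0, "turn": 0}, {"x": 0, "y": 0, "z": -0.9, "turn": 0}, {"x": 0, "y": 0, "z": -0.9, "turn": 0}, {"x": 0, "y": 0, "z": -0.9, "turn": 0}, {"x": 0, "y": 0, "z": 0, "turn": 0}]'

```text
t: 10.58
tool_pos: [0.5304, 0.0636, 0.21]
ee_rot: [2.161, 2.276, 0.006]
ft_force: [0.3, -0.3, 0.1]
width: 0.0426
gripper_force: 0.0
```

>>> servo_tool --increments '[{"x": 0, "y": 0, "z": 0, "turn": 0.059}, {"x": 0, "y": 0, "z": 0, "turn": 0.059}, {"x": 0, "y": 0, "z": 0, "turn": 0.059}, {"x": 0, "y": 0, "z": 0, "turn": 0.059}, {"x": 0, "y": 0, "z": 0, "turn": 0.059}, {"x": 0, "y": 0, "z": 0, "turn": 0.059}, {"x": 0, "y": 0, "z": 0, "turn": 0.059}, {"x": 0, "y": 0, "z": 0, "turn": 0.059}, {"x": 0, "y": 0, "z": 0, "turn": 0.028}, {"x": 0, "y": 0, "z": 0, "turn": 0}]'

```text
t: 11.82
tool_pos: [0.5293, 0.0635, 0.2063]
ee_rot: [-3.14, -0.082, 0.001]
ft_force: [-0.2, -0.3, 0.4]
width: 0.0425
gripper_force: 0.0
```

>>> servo_tool --increments '[{"x": -0.9, "y": 0, "z": 0, "turn": 0}, {"x": -0.9, "y": 0, "z": 0, "turn": 0}, {"x": -0.9, "y": 0, "z": 0, "turn": 0}, {"x": -0.9, "y": -0.8, "z": 0, "turn": 0}, {"x": -0.1, "y": -0.8, "z": 0, "turn": 0}, {"x": 0, "y": -0.8, "z": 0, "turn": 0}, {"x": 0, "y": -0.8, "z": 0, "turn": 0}, {"x": 0, "y": -0.8, "z": 0, "turn": 0}, {"x": 0, "y": -0.8, "z": 0, "turn": 0}, {"x": 0, "y": -0.8, "z": 0, "turn": 0}, {"x": 0, "y": 0, "z": 0, "turn": 0}]'

```text
t: 13.2
tool_pos: [0.4497, 0.1724, 0.2067]
ee_rot: [3.14, 0.083, -0.001]
ft_force: [-0.2, 0.2, 0.5]
width: 0.043
gripper_force: 0.0
```

Run:
```python
from h import *
p,D=viewer.grab_frame('scene')
cv2.imwrite('pics/s3.png',cv2.resize(p[110:260,190:390,::-1],None,fx=4,fy=4,interpolation=cv2.INTER_CUBIC))
p,D=viewer.grab_frame('top'); cv2.imwrite('pics/t3.png',p[:,:,::-1])
```

```text
(no output)
```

View pics/s3.png

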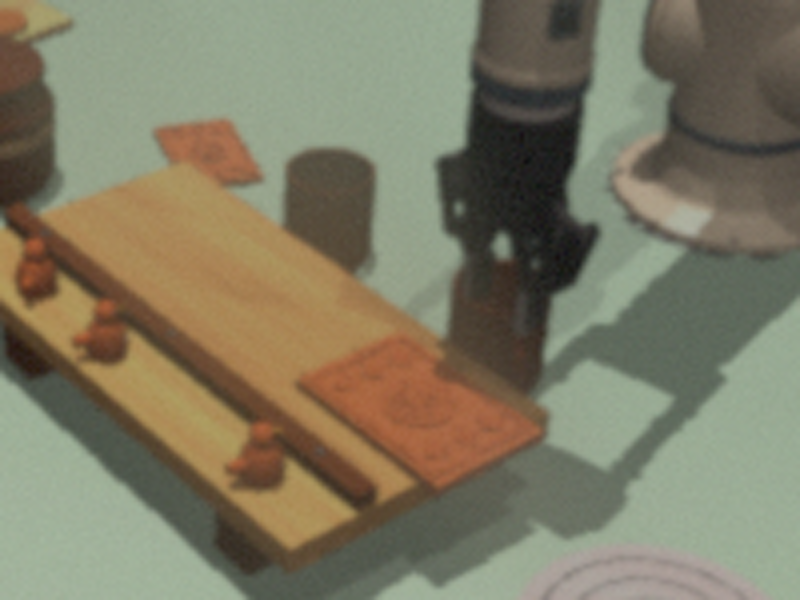

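The tile sticks out at the wheel end. Its top corners are near crop (300,381), (402,335), (545,432), (435,487), and the gap to the batten is still open. Next I locate these corners.

```bash
cat >> h.py <<'E'
_a=np.radians(2.93); LC=np.array([572,10.4]); LR=np.array([[np.cos(_a),np.sin(_a)],[-np.sin(_a),np.cos(_a)]])
def led(w): return ((np.atleast_2d(w)[:,:2]*1000-LC)@LR.T).round(1)
E
python3 - <<'E'
from h import *
w=onplane('scene',[(190+a/4,110+b/4) for a,b in[(300,381),(402,335),(545,432),(435,487)]],.09); print(led(w).tolist(), led(get_obs()['tool_pos']))
w=onplane('scene',[(190+a/4,110+b/4) for a,b in[(291,552),(548,410),(375,480)]],.08); print('ledge end',led(w).tolist())
E
```

```text
[[11.9, 99.9], [-84.6, 101.3], [-87.6, 245.4], [13.2, 243.0]] [[-113.8  167. ]]
ledge end [[122.6, 226.6], [-117.1, 221.0], [32.3, 205.4]]
```

>>> servo_tool --increments '[{"x": 0, "y": -0.2, "z": 0.8, "turn": 0}, {"x": 0, "y": 0, "z": 0.8, "turn": 0}, {"x": 0, "y": 0, "z": 0.6, "turn": 0}, {"x": 0, "y": 0, "z": 0.3, "turn": 0}, {"x": 0, "y": 0, "z": 0.15, "turn": 0}, {"x": 0, "y": 0, "z": 0, "turn": 0}]'

```text
t: 14.05
tool_pos: [0.4497, 0.1753, 0.154]
ee_rot: [-3.141, -0.08, -0.0]
ft_force: [1.0, -0.0, 0.2]
width: 0.0427
gripper_force: 0.0
```

>>> servo_tool --increments '[{"x": 0.3, "y": 0, "z": 0, "turn": 0}, {"x": 0.3, "y": 0, "z": 0, "turn": 0}, {"x": 0.3, "y": 0, "z": 0, "turn": 0}, {"x": 0.3, "y": 0, "z": 0, "turn": 0}, {"x": 0.3, "y": 0, "z": 0, "turn": 0}, {"x": 0.3, "y": 0, "z": 0, "turn": 0}, {"x": 0.2, "y": 0, "z": 0, "turn": 0}, {"x": 0, "y": 0, "z": 0, "turn": 0}]'

```text
t: 15.05
tool_pos: [0.4901, 0.1774, 0.1537]
ee_rot: [3.141, 0.08, 0.001]
ft_force: [-0.4, -0.6, -1.5]
width: 0.0425
gripper_force: 0.0
```

>>> servo_tool --increments '[{"x": 0.1, "y": 0, "z": 0, "turn": 0}, {"x": 0.1, "y": 0, "z": 0, "turn": 0}]'

```text
t: 15.3
tool_pos: [0.4934, 0.1776, 0.1537]
ee_rot: [3.14, 0.081, -0.001]
ft_force: [-2.1, -0.5, 0.6]
width: 0.0427
gripper_force: 1.0
```

>>> servo_tool --increments '[{"x": 0.1, "y": 0, "z": 0, "turn": 0}, {"x": 0.05, "y": 0, "z": 0, "turn": 0}]'

```text
t: 15.55
tool_pos: [0.4966, 0.1777, 0.1537]
ee_rot: [3.14, 0.08, -0.0]
ft_force: [-2.0, 1.1, -1.0]
width: 0.0429
gripper_force: 0.9
```

>>> servo_tool --increments '[{"x": 0.1, "y": 0, "z": 0, "turn": 0}]'

```text
t: 15.68
tool_pos: [0.4986, 0.1778, 0.1537]
ee_rot: [3.141, 0.081, -0.0]
ft_force: [-1.1, 0.3, -1.4]
width: 0.0428
gripper_force: 0.7
```

>>> servo_tool --increments '[{"x": 0.1, "y": 0, "z": 0, "turn": 0}]'

```text
t: 15.8
tool_pos: [0.4995, 0.1778, 0.1536]
ee_rot: [3.14, 0.081, -0.006]
ft_force: [-11.5, -1.7, 2.8]
width: 0.0431
gripper_force: 5.9
```

>>> servo_tool --increments '[{"x": 0.1, "y": 0, "z": 0, "turn": 0}]'

```text
t: 15.92
tool_pos: [0.5, 0.1779, 0.1536]
ee_rot: [3.139, 0.081, -0.013]
ft_force: [-20.1, -2.4, 8.4]
width: 0.0425
gripper_force: 10.2
```

>>> servo_tool --increments '[{"x": 0.05, "y": 0, "z": 0, "turn": 0}]'

```text
t: 16.05
tool_pos: [0.5002, 0.1779, 0.1536]
ee_rot: [3.139, 0.082, -0.017]
ft_force: [-22.3, -1.9, 10.6]
width: 0.0425
gripper_force: 11.3
```

The tile is flush, seated with about 20 N against the batten. Now I back off, lift, and go behind the tile for the last y push.

>>> servo_tool --increments '[{"x": -0.3, "y": 0, "z": 0, "turn": 0}, {"x": -0.7, "y": 0, "z": 0, "turn": 0}, {"x": 0, "y": 0, "z": -0.9, "turn": 0}, {"x": 0, "y": 0, "z": -0.9, "turn": 0}, {"x": 0, "y": 0.9, "z": -0.9, "turn": 0}, {"x": 0, "y": 0.9, "z": 0, "turn": 0}, {"x": 0, "y": 0.9, "z": 0, "turn": 0}, {"x": 0, "y": 0.9, "z": 0, "turn": 0}, {"x": 0, "y": 0.9, "z": 0, "turn": 0}, {"x": 0, "y": 0.9, "z": 0, "turn": 0}, {"x": 0, "y": 0.3, "z": 0, "turn": 0}, {"x": 0, "y": 0, "z": 0, "turn": 0}]'

```text
t: 17.55
tool_pos: [0.4895, 0.0629, 0.2079]
ee_rot: [-3.14, -0.079, -0.0]
ft_force: [-0.1, -0.0, -0.8]
width: 0.0429
gripper_force: 0.0
```

>>> servo_tool --increments '[{"x": 0, "y": 0, "z": 0, "turn": -0.059}, {"x": 0, "y": 0, "z": 0, "turn": -0.059}, {"x": 0, "y": 0, "z": 0, "turn": -0.059}, {"x": 0, "y": 0, "z": 0, "turn": -0.059}, {"x": 0, "y": 0, "z": 0, "turn": -0.059}, {"x": 0, "y": 0, "z": 0, "turn": -0.059}, {"x": 0, "y": 0, "z": 0, "turn": -0.059}, {"x": 0, "y": 0, "z": 0, "turn": -0.059}, {"x": 0, "y": 0, "z": 0, "turn": -0.028}, {"x": 0, "y": 0, "z": 0, "turn": 0}]'

```text
t: 18.8
tool_pos: [0.4894, 0.0639, 0.2079]
ee_rot: [-2.164, -2.278, -0.0]
ft_force: [-0.4, 0.4, 0.4]
width: 0.0428
gripper_force: 0.0
```

Run:
```python
from h import *
o=get_obs();print(led(o['tool_pos']),o['tool_pos'],o['ee_rot'])
p,D=viewer.grab_frame('top'); a=cv2.resize(p[140:240,120:340],None,fx=3.6,fy=3.6,interpolation=cv2.INTER_CUBIC)
p,D=viewer.grab_frame('scene'); cv2.imwrite('pics/s4.png',p[:,:,::-1])
b=cv2.resize(p[180:250,220:380],None,fx=3.4,fy=3.4,interpolation=cv2.INTER_CUBIC)
b=cv2.copyMakeBorder(b,0,0,0,792-b.shape[1],0)
v=np.vstack([a[:,:792],b]); print(a.shape,b.shape,v.shape); cv2.imwrite('pics/v4.png',v[:600,:,::-1])
```

```text
[[-79.8  57.6]] [0.48938709 0.06385626 0.20787647] [-2.16352094e+00 -2.27756569e+00 -2.56113700e-04]
(360, 792, 3) (238, 792, 3) (598, 792, 3)
```

View pics/v4.png

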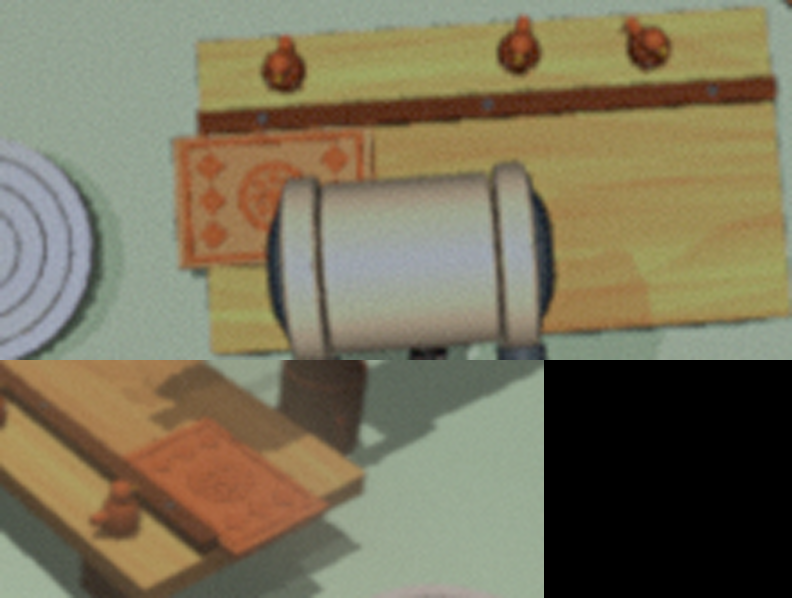

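The tile is flush with the batten and parallel to it. Its outer edge runs from crop (175,140) to (183,268), and the ledge end from (197,42) to (213,352).

Run:
```python
from h import *
f=lambda c:[(120+a/3.6,140+b/3.6) for a,b in c]
print(led(onplane('top',f([(174,140),(182,268),(370,131)]),.09)).tolist(), led(onplane('top',f([(197,42),(213,352)]),.08)).tolist())
g=lambda c:[(220+a/3.4,180+(b-360)/3.4) for a,b in c]
print(led(onplane('scene',g([(205,420),(328,502),(235,554)]),.09)).tolist(),led(onplane('scene',g([(365,474),(150,588)]),.08)).tolist())
```

```text
[[42.8, 238.6], [-54.0, 236.9], [40.3, 90.5]] [[118.9, 219.6], [-117.9, 218.3]]
[[-47.4, 98.1], [-54.2, 241.1], [48.0, 243.6]] [[-114.5, 225.0], [117.5, 226.0]]
```

>>> servo_tool --increments '[{"x": 0, "y": 0.9, "z": 0, "turn": 0}, {"x": 0, "y": 0.9, "z": 0, "turn": 0}, {"x": 0, "y": 0.9, "z": 0, "turn": 0}, {"x": 0, "y": 0.9, "z": 0, "turn": 0}, {"x": 0, "y": 0, "z": 0.9, "turn": 0}, {"x": 0, "y": 0, "z": 0.9, "turn": 0}, {"x": 0, "y": 0, "z": 0.6, "turn": 0}, {"x": 0, "y": 0, "z": 0.3, "turn": 0}, {"x": 0, "y": 0, "z": 0, "turn": 0}]'

```text
t: 20.02
tool_pos: [0.561, 0.0669, 0.1535]
ee_rot: [-2.164, -2.277, 0.001]
ft_force: [-0.2, 1.2, 0.5]
width: 0.0423
gripper_force: 0.0
```

>>> servo_tool --increments '[{"x": 0.3, "y": 0, "z": 0, "turn": 0}, {"x": 0.3, "y": 0, "z": 0, "turn": 0}, {"x": 0.3, "y": 0, "z": 0, "turn": 0}, {"x": 0.3, "y": 0, "z": 0, "turn": 0}, {"x": 0.3, "y": 0, "z": 0, "turn": 0}, {"x": 0.3, "y": 0, "z": 0, "turn": 0}, {"x": 0, "y": 0, "z": 0, "turn": 0}]'

```text
t: 20.9
tool_pos: [0.5595, 0.1035, 0.1539]
ee_rot: [-2.163, -2.278, -0.001]
ft_force: [-0.0, 0.1, 0.0]
width: 0.043
gripper_force: 0.0
```

Run:
```python
from h import *
o=get_obs();print(led(o['tool_pos']),o['tool_pos'])
```

```text
[[-7.8 93.6]] [0.55946082 0.10351932 0.15386753]
```

>>> servo_tool --increments '[{"x": 0.2, "y": 0, "z": 0, "turn": 0}, {"x": 0.15, "y": 0, "z": 0, "turn": 0}]'

```text
t: 21.15
tool_pos: [0.5591, 0.1098, 0.1539]
ee_rot: [2.164, 2.277, -0.0]
ft_force: [-0.2, -2.8, -0.6]
width: 0.0428
gripper_force: 1.2
```

>>> servo_tool --increments '[{"x": -0.4, "y": 0, "z": 0, "turn": 0}, {"x": -0.8, "y": 0, "z": 0, "turn": 0}, {"x": -0.9, "y": 0, "z": -0.9, "turn": 0}, {"x": -0.9, "y": 0, "z": -0.9, "turn": 0}, {"x": -0.9, "y": 0, "z": -0.9, "turn": 0}, {"x": -0.9, "y": 0, "z": -0.9, "turn": 0}, {"x": -0.9, "y": 0, "z": 0, "turn": 0}, {"x": -0.9, "y": 0, "z": 0, "turn": 0}, {"x": -0.9, "y": 0, "z": 0, "turn": 0}, {"x": -0.9, "y": 0, "z": 0, "turn": 0}, {"x": -0.9, "y": 0, "z": 0, "turn": 0}, {"x": 0, "y": 0, "z": 0, "turn": 0}]'

```text
t: 22.65
tool_pos: [0.5686, -0.0772, 0.2256]
ee_rot: [-2.166, -2.275, 0.0]
ft_force: [-0.5, 0.6, 0.0]
width: 0.043
gripper_force: 0.0
```

Run:
```python
from h import *
p,D=viewer.grab_frame('top'); a=cv2.resize(p[140:240,120:340],None,fx=3.6,fy=3.6,interpolation=cv2.INTER_CUBIC)
p,D=viewer.grab_frame('scene')
b=cv2.resize(p[180:250,220:380],None,fx=3.4,fy=3.4,interpolation=cv2.INTER_CUBIC)
b=cv2.copyMakeBorder(b,0,0,0,792-b.shape[1],0)
cv2.imwrite('pics/v5.png',np.vstack([a,b])[:,:,::-1])
```

```text
(no output)
```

View pics/v5.png

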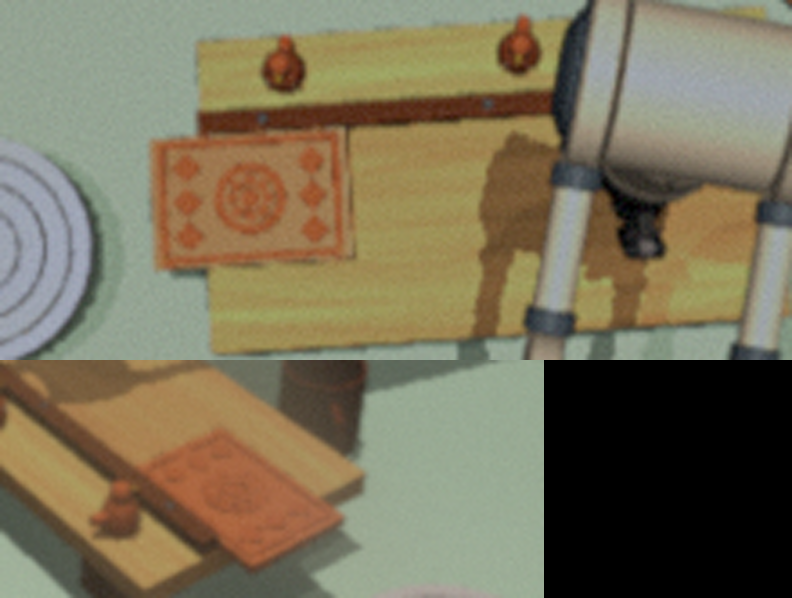

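The tile now sticks out further, with its outer edge from crop (151,142) to (158,270). It may have turned very slightly off the batten, so I check the edges numerically.

Run:
```python
from h import *
f=lambda c:[(120+a/3.6,140+b/3.6) for a,b in c]
p,D=viewer.grab_frame('top'); h=cv2.cvtColor(p,cv2.COLOR_RGB2HSV).astype(int); np.set_printoptions(linewidth=200)
# tile's front edge, left end edge and the gap to batten: strongest changes with subpixel by gradient centroid
g=p.astype(float).sum(2); g=cv2.GaussianBlur(g,(3,3),0); R=p[...,0].astype(float)-p[...,2]
R=cv2.GaussianBlur(R,(3,3),0)
def cen(s,o):
    d=np.abs(np.diff(s)); i=d.argmax(); j=slice(max(i-1,0),i+2); return o+(d[j]*np.arange(len(d))[j]).sum()/d[j].sum()+.5
L=[(cen(R[y,155:172],155),y) for y in range(183,211,3)]
q=led(onplane('top',L,.09)); print('left end',q.tolist())
E_=[(cen(R[y,172:185],172),y) for y in list(range(152,164,3))+list(range(222,234,3))]
print('ledge end',led(onplane('top',E_,.08)).tolist())
S=((h[...,0]<9)|(h[...,0]>172))&(h[...,1]>120)&(h[...,2]>110)
k=np.zeros(S.shape,np.uint8);k[176:216,158:222]=S[176:216,158:222]; n,l,st,_=cv2.connectedComponentsWithStats(k); print(st[1:][st[1:,4]>20].tolist())
pts=np.argwhere(k)[:,::-1]; w=led(onplane('top',pts,.09)); r=cv2.minAreaRect(w.astype(np.float32)); print('frame of pattern, ledge axes',r)
```

```text
left end [[32.8, 257.7], [24.6, 258.2], [16.4, 258.3], [8.2, 258.6], [0.1, 258.7], [-8.1, 258.9], [-16.3, 257.3], [-24.5, 257.6], [-32.6, 257.7], [-40.7, 258.2]]
ledge end [[118.0, 220.6], [109.6, 220.6], [101.2, 220.7], [92.8, 221.0], [-75.1, 220.5], [-83.2, 220.8], [-91.3, 221.0], [-99.5, 219.8]]
[]Traceback (most recent call last):
  File "<stdin>", line 15, in <module>
  File "h.py", line 6, in onplane
    K,d,T=cal(n); u=cv2.undistortPoints(np.array(px,float).reshape(-1,1,2),K,d).reshape(-1,2)
                    ~~~~~~~~~~~~~~~~~~~^^^^^^^^^^^^^^^^^^^^^^^^^^^^^^^^^^^^^^^^
cv2.error: OpenCV(4.12.0) /io/opencv/modules/calib3d/src/undistort.dispatch.cpp:347: error: (-215:Assertion failed) CV_IS_MAT(_src) && CV_IS_MAT(_dst) && (_src->rows == 1 || _src->cols == 1) && (_dst->rows == 1 || _dst->cols == 1) && _src->cols + _src->rows - 1 == _dst->rows + _dst->cols - 1 && (CV_MAT_TYPE(_src->type) == CV_32FC2 || CV_MAT_TYPE(_src->type) == CV_64FC2) && (CV_MAT_TYPE(_dst->type) == CV_32FC2 || CV_MAT_TYPE(_dst->type) == CV_64FC2) in function 'cvUndistortPointsInternal'
```

The overhang is about 38 mm and the end is square to the ledge. I press once more against the batten to be sure it is flush.

>>> servo_tool --increments '[{"x": 0, "y": 0, "z": 0, "turn": 0.059}, {"x": 0, "y": 0, "z": 0, "turn": 0.059}, {"x": 0, "y": 0, "z": 0, "turn": 0.059}, {"x": 0, "y": 0, "z": 0, "turn": 0.059}, {"x": 0, "y": 0, "z": 0, "turn": 0.059}, {"x": 0, "y": 0, "z": 0, "turn": 0.059}, {"x": 0, "y": 0, "z": 0, "turn": 0.059}, {"x": 0, "y": 0, "z": 0, "turn": 0.059}, {"x": 0, "y": 0, "z": 0, "turn": 0.028}, {"x": -0.9, "y": -0.9, "z": 0, "turn": 0}, {"x": -0.9, "y": -0.9, "z": 0, "turn": 0}, {"x": -0.9, "y": -0.9, "z": 0, "turn": 0}]'

```text
t: 24.3
tool_pos: [0.5113, -0.0235, 0.226]
ee_rot: [-3.14, -0.082, -0.0]
ft_force: [0.2, -0.1, -0.1]
width: 0.0426
gripper_force: 0.0
```

>>> servo_tool --increments '[{"x": -0.9, "y": -0.9, "z": 0, "turn": 0}, {"x": -0.9, "y": -0.9, "z": 0, "turn": 0}, {"x": 0, "y": -0.9, "z": 0, "turn": 0}, {"x": 0, "y": -0.9, "z": 0, "turn": 0}, {"x": 0, "y": -0.9, "z": 0, "turn": 0}, {"x": 0, "y": -0.9, "z": 0, "turn": 0}, {"x": 0, "y": -0.9, "z": 0, "turn": 0}, {"x": 0, "y": -0.9, "z": 0, "turn": 0}, {"x": 0, "y": -0.9, "z": 0, "turn": 0}, {"x": 0, "y": -0.9, "z": 0, "turn": 0}, {"x": 0, "y": -0.9, "z": 0, "turn": 0}, {"x": 0, "y": 0, "z": 0, "turn": 0}]'

```text
t: 25.8
tool_pos: [0.4657, 0.1724, 0.2257]
ee_rot: [3.14, 0.083, -0.001]
ft_force: [-0.5, -0.3, 0.8]
width: 0.0427
gripper_force: 0.0
```

Run:
```python
from h import *
o=get_obs();print(led(o['tool_pos']),o['tool_pos'],o['ee_rot'])
```

```text
[[-97.9 167.2]] [0.46570381 0.172373   0.22571327] [ 3.14046765e+00  8.34834460e-02 -6.31413807e-04]
```

>>> servo_tool --increments '[{"x": 0, "y": -0.65, "z": 0, "turn": 0}, {"x": 0, "y": 0, "z": 0.9, "turn": 0}, {"x": 0, "y": 0, "z": 0.9, "turn": 0}, {"x": 0, "y": 0, "z": 0.9, "turn": 0}, {"x": 0, "y": 0, "z": 0.6, "turn": 0}, {"x": 0, "y": 0, "z": 0.3, "turn": 0}, {"x": 0.4, "y": 0, "z": 0, "turn": 0}, {"x": 0.4, "y": 0, "z": 0, "turn": 0}, {"x": 0.4, "y": 0, "z": 0, "turn": 0}, {"x": 0.2, "y": 0, "z": 0, "turn": 0}, {"x": 0.1, "y": 0, "z": 0, "turn": 0}]'

```text
t: 27.18
tool_pos: [0.4955, 0.1857, 0.1539]
ee_rot: [3.141, 0.08, -0.0]
ft_force: [0.1, -0.1, 0.7]
width: 0.0425
gripper_force: 0.0
```

>>> servo_tool --increments '[{"x": 0.1, "y": 0, "z": 0, "turn": 0}, {"x": 0.1, "y": 0, "z": 0, "turn": 0}]'

```text
t: 27.42
tool_pos: [0.4988, 0.1859, 0.1538]
ee_rot: [3.14, 0.081, -0.002]
ft_force: [-7.0, -1.2, 3.3]
width: 0.0426
gripper_force: 3.3
```

>>> servo_tool --increments '[{"x": 0.1, "y": 0, "z": 0, "turn": 0}]'

```text
t: 27.55
tool_pos: [0.4993, 0.1859, 0.1538]
ee_rot: [3.14, 0.081, -0.009]
ft_force: [-14.1, -1.6, 8.0]
width: 0.0427
gripper_force: 7.3
```

>>> servo_tool --increments '[{"x": 0.05, "y": 0, "z": 0, "turn": 0}, {"x": -0.3, "y": 0, "z": 0, "turn": 0}, {"x": -0.8, "y": 0, "z": 0, "turn": 0}, {"x": -0.4, "y": 0, "z": -0.9, "turn": 0}, {"x": -0.5, "y": 0, "z": -0.9, "turn": 0}, {"x": -0.5, "y": 0, "z": -0.9, "turn": 0}, {"x": -0.5, "y": 0, "z": -0.9, "turn": 0}, {"x": 0, "y": 0, "z": -0.9, "turn": 0}, {"x": 0, "y": 0, "z": 0, "turn": 0}]'

```text
t: 28.68
tool_pos: [0.4429, 0.1832, 0.2462]
ee_rot: [-3.139, -0.081, -0.006]
ft_force: [-0.1, -0.5, -0.2]
width: 0.0428
gripper_force: 0.0
```

Run:
```python
from h import *
p,D=viewer.grab_frame('top'); a=cv2.resize(p[140:240,120:340],None,fx=3.6,fy=3.6,interpolation=cv2.INTER_CUBIC)
R=cv2.GaussianBlur(p[...,0].astype(float)-p[...,2],(3,3),0)
def cen(s,o):
    d=np.abs(np.diff(s)); i=d.argmax(); j=slice(max(i-1,0),i+2); return o+(d[j]*np.arange(len(d))[j]).sum()/d[j].sum()+.5
print(np.median(led(onplane('top',[(cen(R[y,155:172],155),y) for y in range(183,200,3)],.09))[:,1]))
p,D=viewer.grab_frame('scene')
b=cv2.resize(p[150:250,190:380],None,fx=2.38,fy=2.38,interpolation=cv2.INTER_CUBIC)
b=cv2.copyMakeBorder(b,0,0,0,792-b.shape[1],0)
cv2.imwrite('pics/v6.png',np.vstack([a,b])[:600,:,::-1])
```

```text
258.45000000000005
```

View pics/v6.png

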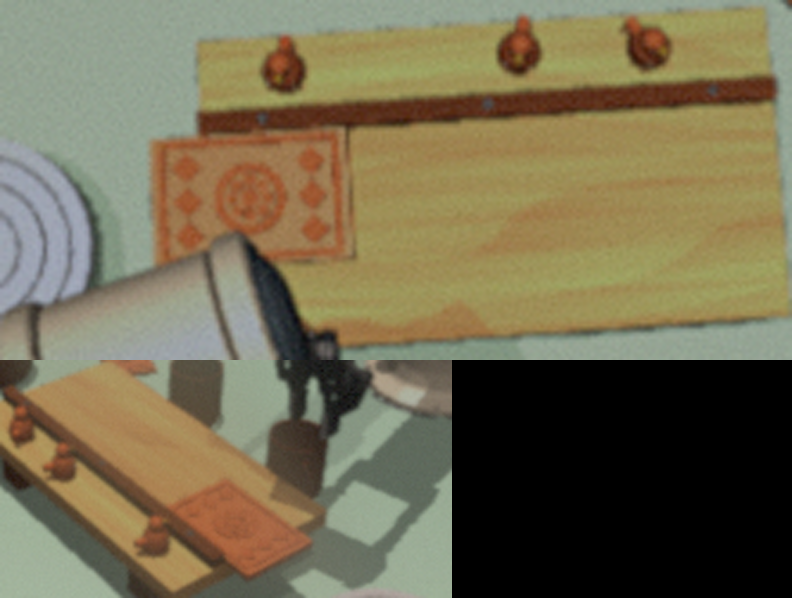

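The tile lies flush along the batten (crop (151,142) to (348,128)) and sticks out about 38 mm. The birds and mugs stand where they were, and the robot is clear of everything. I hand the job in.

```bash
python3 -c "
from h import *
print(workorder.job_done())"
```

```text
the job is handed in; nothing more can be done
None
```

The job is handed in: the tile lies flush against the batten and sticks out about 38 mm past the wheel end, and in the last pictures the mugs and birds had not moved.

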